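Mount a solder reel on its stand and reset the reel-out switch

TASK

Load the solder reel on its stand: take the spindle from its rest and, coming from the side away from the switch box, thread it through the first cheek, the reel and the second cheek until its collar is up against the cheek, and let go of it. Then press the roller lever on the switch box down until it clicks, so that the feeder knows a reel is on, and let it spring back. Do not push the other things on the bench about.

Things in the scene. Friction and masses are not known exactly. Their poses are not given: they have to be found in the camera images.
- stand: Bare aluminium stand fixed to the bench: base plate 84 x 76 x 8 mm with two upright plates (cheeks) 64 mm wide, 8 mm thick, tops 108 mm above the bench, 52 mm apart. Each has a through hole of 15 mm diameter, 85 mm above the bench, in line along y. Origin under its centre; z up; y points where the spindle is pushed: level, to the robot's left, towards the switch box.
- hole_in (a point): Centre of the stand's entry hole (15 mm), on the outer face of the cheek away from the switch box. Axes as the stand's: y along the holes, in the direction in which the spindle is pushed; z up.
- hole_out (a point): Centre of the second hole (15 mm), on the outer face of the stand's other cheek, 68 mm along y from hole_in; same axes.
- reel_center (a point): Centre of the solder reel: white plastic flanges of 60 mm diameter, 44 mm wide over all, about 250 g, through bore of 19 mm diameter along its y at the start. It lies loose on two rails between the cheeks, its bore in line with their holes to about 1 mm, with about 4 mm free on either side.
- spindle_grip (a point): Loose spindle, about 100 g, all on one axis: steel shaft 11 mm in diameter, 84 mm long (last 12 mm tapering to a 4 mm nose), collar 24 mm in diameter, 6 mm thick, black round handle 16 mm in diameter, 60 mm long. This point is the handle's centre, 36 mm behind the collar's front face; x points along the spindle to the nose, at the start roughly to the robot's left.
- rest: Grey plastic rest, 90 x 40 mm, fixed to the bench: the spindle's shaft lies level in the open-topped U notches (13 mm wide, 56 mm apart along its x) of its two posts, 52 mm high, and lifts straight up. The spindle's axis is 45 mm above the bench; its handle overhangs the rest's -x end and is free all round. Origin under its centre.
- spindle_collar (a point): On the spindle's axis, at the collar's front face where the shaft begins; this face comes against the entry cheek. x points to the nose.
- spindle_tip (a point): The end of the spindle's nose, 84 mm ahead of spindle_collar. With the spindle home it stands out 16 mm from the second cheek.
- roller (a point): Centre of the black roller (20 mm diameter, 16 mm wide) at the end of the switch's lever, a steel bar 10 mm thick, 60 mm long, hinged on top of a grey switch box (100 x 64 x 50 mm, fixed, to the robot's left of the stand). The lever slopes up from its hinge towards the robot; the roller is 102 mm above the bench and is pressed straight down. The point moves with the lever.
- lever (a joint): Angle of the roller lever, rad: 0 = sprung up (free), growing as the roller is pressed down; it clicks at 0.30 (roller about 18 mm down) and stops at 0.60 (35 mm down). A spring of 1 to 4 N at the roller brings it back.
- spare_reel: Bystander: blue solder reel lying flat, 60 mm diameter, 44 mm high; origin under its centre.
- flux_jar: Bystander: small jar, 40 mm diameter, 40 mm high; origin under its centre.
- screwdriver: Bystander: screwdriver 150 mm long lying along its x; origin under it.
- phone: Bystander: black phone 148 x 72 x 8 mm lying flat; origin under its centre.
- meter: Bystander: multimeter 150 x 78 x 36 mm lying flat; origin under its centre.
- parts_box: Bystander: clear open parts box 80 x 60 x 25 mm; origin under its centre.
- tape_roll: Bystander: roll of amber tape lying flat, 56 mm diameter, 18 mm high; origin under its centre.

How it is judged:
By the outcome, as a careful person would: the job done as asked, in the order asked, and still so for the second after the job is handed in, with the robot touching nothing.
It also fails if it takes over 54 s, if anything falls off the work surface, if the arm or the gripper's body presses on something with over 40 N, if the wrist force passes 120 N, or if a joint passes its speed limit or range.

ROBOT

A 6-joint arm with a two-finger parallel gripper is mounted at the origin on the work surface. World frame = base frame: x ahead of the robot, y to its left, z up, the work surface at z = 0. Lengths are in mm, angles in rad, forces in N, time in s.
With the tool pointing down it reaches from about 350 to 850 mm from the base axis. Payload 8.1 kg.
Tool frame: the origin (TCP) lies midway between the tips of the shut fingers; the grasp point (between the pads) lies 19 mm behind it; z points along the fingers, y is the line along which they close (so a half turn about z gives the same grasp; the last joint's range is limited). The gripper opens to 85 mm and grips with 20 to 120 N. Pads are 22 mm wide; open, the fingers measure 114 mm over their backs; the gripper's body (76 mm by 85 mm) begins 54 mm behind the grasp point. The pads swing forward as they close: fully open they stand 13 mm farther back than shut.
Start: joints at [1.254, 0.13, 1.488, -0, 1.523, -0.085], TCP at [137.815, 583.963, 231.292] pointing down, gripper open.
Joint ranges: [-2.96, 2.96], [-0.89, 2.26], [0.02, 2.5], [-1.34, 4.48], [0, 2.73], [-2.66, 2.66]. Speed limits (rad/s): [2.39, 2.39, 2.79, 3.14, 3.14, 3.14].

INTERFACE

Orientations are given as a 3x3 rotation matrix whose columns are the frame's x, y, z axes.
In Python, from bench import bot, optics gives the robot as it stands.
- The arm moves only by the tool drive_tool, never from a script. Its argument "increments" is a list of rows, each an object of numbers: "x", "y", "z": the shift along the world's x, y, z normalised to -1 to 1, where 1 is 200 mm; "ax", "ay", "az": the turn, a rotation vector about the world's x, y, z normalised to -1 to 1, where 1 is pi rad; "claw": the opening, from 0 (shut) to 1 (fully open). A call has 1 to 10 rows; each row is the pose to reach, as a shift and turn from the pose commanded when the call began, turning the shorter way round; what a row does not reach only later rows make up. A row lasts 1/10 s, in which the tool goes at most 50 mm and 8.59 degrees, less where a joint would pass 70% of its speed; a pose out of reach is approached as far as the arm can. A call with a number of a shift or a turn outside -1 to 1 is refused whole. A call with a gripper value outside its range is refused whole. The fingers move at their own pace and stop on an object; the grip force is fixed at half the most. Time passes only in rows, so rows that repeat a pose let the fingers close. It gives the time, the measured TCP pose, the force, the opening and the grip force at its end, in the units of the state.
- bot.read_state(): the state, without advancing time (a new reading comes with each control period).
- optics.snapshot(name): name is "scene" or "top"; returns (picture, depth): 420x560x3 uint8, blue, green, red; 420x560 float32, mm along the optical axis (not along the pixel's ray), 0 where there is no reading.
- optics.camera_model(name): a dict with "fx", "fy", "cx", "cy" (pixels), "R" (3x3) and "t" (3): a world point X has camera coordinates R X + t. Camera axes: x right, y down, z forward; pixel columns grow to the right and rows downward; lengths in mm; the calibration is good to about 2 mm. A picture is of the moment at which its call begins. camera_model takes no time and is no camera call.
- bot.close_job(): hands the job in; it is judged then, once.
The state is a dict: "time": time; "qpos": joint angles; "qd": joint speeds; "joint_efforts": joint torques, N m; "tcp_pos": TCP position; "orientation": TCP orientation; "ft_force": force on the tool from outside, world axes, zero at the start; "moment": the same for the moment, N m; "finger_gap": finger opening in mm; "grasp_force": force on a finger pad.
Only numpy, scipy, OpenCV 4.12 (cv2) and the standard library are available. Lean on these libraries where they do the work, as an engineer would, in place of code of your own. Each camera call takes 0.05 s, during which the arm holds its last target. There are 200 camera calls.

## Working session

There is one attempt and no reset: what is moved stays moved. The work goes in short steps, Python scripts to look and compute and a tool call to move; the robot and the scene stay as the last step left them, time stands still between calls to the robot, and variables do not carry over. Pictures are saved under pics/ and viewed, at most 13 in all, crops included, and the job is handed in when it is done.

Besides the shell and the picture viewer there is one more tool, called by a JSON object that holds its "name" and its "arguments". drive_tool: Moves the arm, as the interface text tells. Scaled input: -1 to 1 covers 200 mm each way for a shift and pi rad each way for a turn. Its arguments: {"type":"object","properties":{"increments":{"type":"array","items":{"type":"object","properties":{"x":{"type":"number","minimum":-1,"maximum":1},"y":{"type":"number","minimum":-1,"maximum":1},"z":{"type":"number","minimum":-1,"maximum":1},"ax":{"type":"number","minimum":-1,"maximum":1},"ay":{"type":"number","minimum":-1,"maximum":1},"az":{"type":"number","minimum":-1,"maximum":1},"claw":{"type":"number"}}}}},"required":["increments"]}

```bash
mkdir -p pics; ls; cat > h.py <<'E'
import numpy as np, cv2
from bench import bot, optics
def snap(n,tag):
    p,d=optics.snapshot(n); cv2.imwrite(f'pics/{tag}.png',p); np.save(f'pics/{tag}.npy',d); return p,d
def cloud(n,d):
    m=optics.camera_model(n); v,u=np.mgrid[:d.shape[0],:d.shape[1]]
    c=np.stack([(u-m['cx'])/m['fx']*d,(v-m['cy'])/m['fy']*d,d],-1)
    w=(c-np.array(m['t']))@np.array(m['R']); w[d==0]=np.nan
    return w
def proj(n,X):
    m=optics.camera_model(n); c=np.array(m['R'])@np.array(X)+m['t']
    return c[0]/c[2]*m['fx']+m['cx'],c[1]/c[2]*m['fy']+m['cy']
E
python3 - <<'E'
from h import *
for n in('scene','top'):
    p,d=snap(n,n+'0'); m=optics.camera_model(n); print(n,m, -np.array(m['R']).T@m['t'])
s=bot.read_state(); print(s)
E
```

```text
pics
scene {'fx': 436.74263331399095, 'fy': 436.74263331399095, 'cx': 288.0086566606409, 'cy': 205.04108863166675, 'R': array([[ 0.43161808,  0.90204378,  0.00477989],
       [ 0.72132409, -0.34195415, -0.6022947 ],
       [-0.54166169,  0.26340913, -0.79825951]]), 't': array([-211.15285234, -375.0078991 , 1284.73611199])} [1057.5319552  -276.17761774  800.69683157]
top {'fx': 423.9279645541335, 'fy': 423.9279645541335, 'cx': 281.1934963394548, 'cy': 204.04606120502666, 'R': array([[ 0.01855404, -0.99920304, -0.03534157],
       [-0.98649605, -0.01254206, -0.16330413],
       [ 0.16273073,  0.03789427, -0.98594256]]), 't': array([-12.6803209 , 578.34092626, 907.14937022])} [423.14523212 -39.79238796 988.39449402]
{'time': 0.1, 'qpos': array([ 1.25359767e+00,  1.31101331e-01,  1.48921375e+00, -3.73133330e-05,
        1.52302124e+00, -8.54361355e-02]), 'qd': array([ 2.00833601e-05, -2.14946860e-03, -2.87174586e-03, -1.61183714e-03,
       -6.50633182e-04,  1.74148227e-03]), 'joint_efforts': array([ 1.20946628e-03, -5.70956969e+01, -5.01939797e+01, -2.43937830e-04,
        8.28504941e-03,  8.14027271e-05]), 'tcp_pos': array([137.66479471, 583.45586583, 230.31616048]), 'orientation': array([[-9.73263455e-01,  2.29691071e-01, -5.08447820e-04],
       [ 2.29691606e-01,  9.73262032e-01, -1.66830154e-03],
       [ 1.11658992e-04, -1.74048312e-03, -9.99998479e-01]]), 'ft_force': array([-1.26478739,  0.19359289,  0.95290307]), 'moment': array([-0.0281288 , -0.01118069,  0.02324448]), 'grasp_force': 0.0, 'finger_gap': 85.34737301766222}
```

View pics/scene0.png

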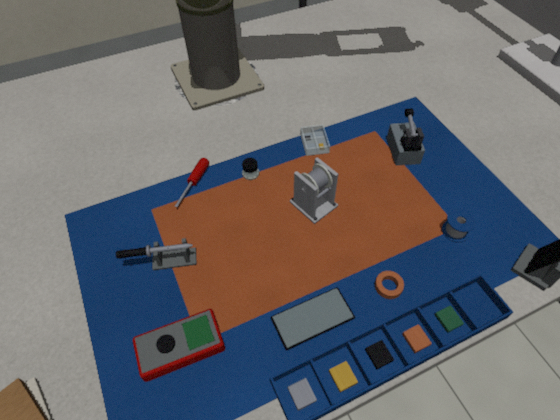

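View pics/top0.png

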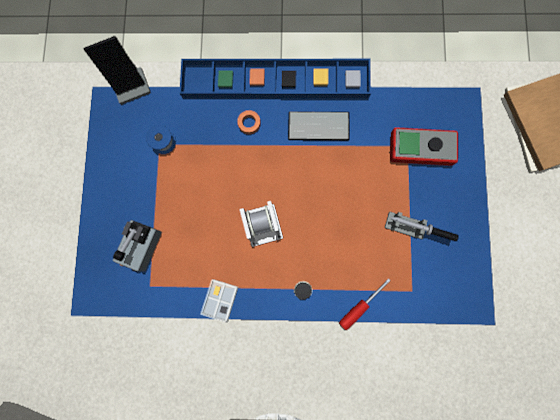

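The scene view shows the spindle on its rest at about (160,250), the stand at (315,190) and the switch box at (407,145). The top view shows the handle at (445,237), the stand at (262,224) and the switch at (136,246). Next I'll measure these from the depth.

```bash
python3 - <<'E'
from h import *
np.set_printoptions(precision=1,suppress=True)
C={n:cloud(n,np.load(f'pics/{n}0.npy')) for n in('top','scene')}
P={n:cv2.imread(f'pics/{n}0.png') for n in C}
rois={'top':dict(sp=(375,205,470,250),st=(235,195,290,250),sw=(105,210,165,275)),'scene':dict(sp=(110,230,205,275),st=(285,150,345,222),sw=(380,100,430,168))}
for n in C:
  m=C[n]; t=m[170:280,170:400] if n=='top' else m[220:280,220:280]
  print(n,'bench z',np.nanmedian(t[...,2]))
  for k,(a,b,c,d) in rois[n].items():
    w=m[b:d,a:c].reshape(-1,3); g=P[n][b:d,a:c].reshape(-1,3).mean(1)
    bands={'sp':[(40,60),(35,60)],'st':[(100,115),(2,14)],'sw':[(85,120),(42,56)]}[k]
    for lo,hi in bands:
      s=(w[:,2]>lo)&(w[:,2]<hi); q=w[s]
      r=cv2.minAreaRect(q[:,:2].astype(np.float32))
      print(n,k,lo,hi,s.sum(),q.mean(0),'zmax',q[:,2].max(),'rect',np.array(r[0]),np.array(r[1]),r[2])
  # handle: dark points
  a,b,c,d=rois[n]['sp'];w=m[b:d,a:c].reshape(-1,3);g=P[n][b:d,a:c].max(2).ravel()
  s=(g<50)&(w[:,2]>35); q=w[s];u,sv,vt=np.linalg.svd(q-q.mean(0),full_matrices=False)
  pr=(q-q.mean(0))@vt[0]; print('handle',s.sum(),q.mean(0),vt[0],pr.min(),pr.max(),'zmed',np.median(q[:,2]),np.percentile(q[:,2],95))
# upscaled crops
o=[]
for n,k in(('top','sp'),('top','st'),('top','sw'),('scene','sp'),('scene','st'),('scene','sw')):
  a,b,c,d=rois[n][k]; o.append(cv2.resize(P[n][b:d,a:c],(260,290),interpolation=cv2.INTER_CUBIC) if k!='sp' else cv2.copyMakeBorder(cv2.resize(P[n][b:d,a:c],(260,int(260*(d-b)/(c-a)))),0,290-int(260*(d-b)/(c-a)),0,0,0))
cv2.imwrite('pics/crop0.png',np.vstack([np.hstack(o[:3]),np.hstack(o[3:])]))
E
```

```text
top bench z 2.182865743263882
top sp 40 60 523 [ 528.1 -320.8   51.2] zmax 59.880445817901794 rect [ 529.5 -320.2] [150.5  32.6] 73.79118347167969
top sp 35 60 539 [ 528.4 -319.8   50.8] zmax 59.880445817901794 rect [ 529.5 -320.2] [150.5  32.6] 73.79118347167969
top st 100 115 598 [533.5  40.2 107.4] zmax 114.96728835697954 rect [534.9  40.3] [64.6 68.1] 16.28335952758789
top st 2 14 1303 [540.4  38.5   5.1] zmax 13.87759021514374 rect [543.3  43. ] [128.  128.1] 0.9206113219261169
top sw 85 120 397 [488.4 319.7  97.4] zmax 115.50065918762849 rect [483.7 319.3] [41.1 82.6] 73.58878326416016
top sw 42 56 759 [467.2 317.8  50.6] zmax 55.95818975694026 rect [480.1 323.6] [65.8 99.8] 69.41384887695312
handle 191 [ 516.9 -354.9   51.6] [-0.2 -1.   0.1] -101.78906569963617 34.39699040528288 zmed 52.652417858170566 55.90597793249556
scene bench z -0.12446230493934357
scene sp 40 60 611 [ 533.8 -320.1   48.8] zmax 56.94257016817353 rect [ 533.  -318.3] [149.6  33.9] 73.58240509033203
scene sp 35 60 642 [ 534.5 -319.    48.2] zmax 56.94257016817353 rect [ 532.9 -318.3] [149.6  33.9] 73.23047637939453
scene st 100 115 565 [539.8  41.6 105.9] zmax 114.99015626307524 rect [537.9  42.7] [64.4 70.1] 15.986169815063477
scene st 2 14 728 [518.1  60.7   6.2] zmax 13.993875135878683 rect [487.4  73.8] [147.3 222.8] 63.939353942871094
scene sw 85 120 276 [492.6 321.6  94.8] zmax 112.98089114245434 rect [487.3 323. ] [38.8 87.8] 72.29827117919922
scene sw 42 56 429 [481.8 314.7  48.7] zmax 55.962608349413266 rect [483.7 325.5] [ 65.4 103.3] 69.41645050048828
handle 256 [ 526.8 -349.5   48.4] [ 0.4  0.9 -0.1] -42.78060020449828 97.47468153763931 zmed 49.548105325533285 52.62695982428369
```

View pics/crop0.png

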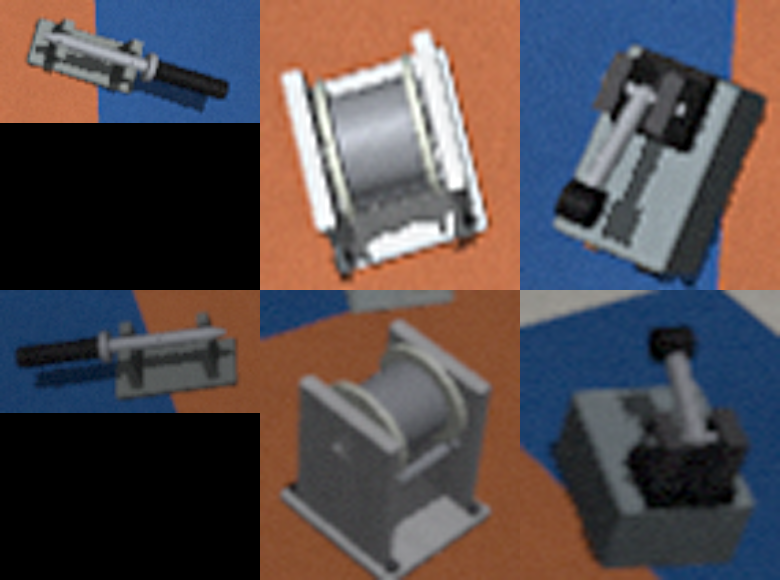

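The two cameras differ by a constant ~3 mm, and each is only good to ~2 mm. I'll use the mean to set out and refine from relative measurements later. Stand yaw is about 16.1°, spindle yaw about 73.7°, and the handle centre about (518.6,-362.5). Moving over now.

{"name": "drive_tool", "arguments": {"increments": [{"x": 1,"y": -1,"az": -0.13,"claw": 1},{"x": 1,"y": -1,"az": -0.13,"claw": 1},{"x": 1,"y": -1,"az": -0.13,"claw": 1},{"x": 1,"y": -1,"az": -0.13,"claw": 1},{"x": 1,"y": -1,"az": -0.13,"claw": 1},{"x": 1,"y": -1,"az": -0.13,"claw": 1}]}}

```text
invalid input
```

{"name": "drive_tool", "arguments": {"increments": [{"x": 0.9,"y": -1,"az": -0.13,"claw": 1},{"x": 0.9,"y": -1,"az": -0.13,"claw": 1},{"x": 0.9,"y": -1,"az": -0.13,"claw": 1},{"x": 0.9,"y": -1,"az": -0.13,"claw": 1},{"x": 0.9,"y": -1,"az": -0.13,"claw": 1},{"x": 0.9,"y": -1,"az": -0.13,"claw": 1}]}}

```text
invalid input
```

{"name": "drive_tool", "arguments": {"increments": [{"y": -1,"az": -0.13,"claw": 1},{"y": -1,"az": -0.13,"claw": 1},{"y": -1,"az": -0.13,"claw": 1},{"y": -1,"az": -0.13,"claw": 1},{"y": -1,"az": -0.13,"claw": 1}]}}

```text
invalid input
```

{"name": "drive_tool", "arguments": {"increments": [{"y": -1,"az": -0.127,"claw": 1},{"y": -1,"az": -0.127,"claw": 1},{"y": -1,"az": -0.127,"claw": 1},{"y": -1,"az": -0.127,"claw": 1},{"y": -1,"az": -0.127,"claw": 1}]}}

```text
invalid input
```

{"name": "drive_tool", "arguments": {"increments": [{"y": -0.733,"z": -0.5,"claw": 1},{"y": -0.733,"z": -0.5,"claw": 1},{"y": -0.733,"z": -0.5,"claw": 1},{"y": -0.733,"z": -0.5,"claw": 1},{"y": -0.733,"z": -0.5,"claw": 1},{"y": -0.733,"z": -0.5,"claw": 1}]}}

```text
invalid input
```

{"name": "drive_tool", "arguments": {"increments": [{"x": 1,"y": -1,"z": 0,"ax": 0,"ay": 0,"az": -0.13,"claw": 1},{"x": 1,"y": -1,"z": 0,"ax": 0,"ay": 0,"az": -0.13,"claw": 1},{"x": 1,"y": -1,"z": 0,"ax": 0,"ay": 0,"az": -0.13,"claw": 1},{"x": 1,"y": -1,"z": 0,"ax": 0,"ay": 0,"az": -0.13,"claw": 1},{"x": 1,"y": -1,"z": 0,"ax": 0,"ay": 0,"az": -0.13,"claw": 1},{"x": 1,"y": -1,"z": 0,"ax": 0,"ay": 0,"az": -0.13,"claw": 1}]}}

```text
time: 0.7
tcp_pos: [339.5, 381.4, 230.9]
orientation: [[-0.801, 0.599, 0.0], [0.599, 0.801, -0.001], [-0.001, -0.001, -1.0]]
ft_force: [-0.6, 0.7, 0.5]
finger_gap: 85.5
grasp_force: 0.0
```

{"name": "drive_tool", "arguments": {"increments": [{"x": 0.9,"y": -1,"z": 0,"ax": 0,"ay": 0,"az": -0.13,"claw": 1},{"x": 0.9,"y": -1,"z": 0,"ax": 0,"ay": 0,"az": -0.13,"claw": 1},{"x": 0.9,"y": -1,"z": 0,"ax": 0,"ay": 0,"az": -0.13,"claw": 1},{"x": 0.9,"y": -1,"z": 0,"ax": 0,"ay": 0,"az": -0.13,"claw": 1},{"x": 0.9,"y": -1,"z": 0,"ax": 0,"ay": 0,"az": -0.13,"claw": 1},{"x": 0.9,"y": -1,"z": 0,"ax": 0,"ay": 0,"az": -0.13,"claw": 1}]}}

```text
time: 1.3
tcp_pos: [519.9, 180.2, 230.8]
orientation: [[-0.496, 0.868, -0.0], [0.868, 0.496, -0.001], [-0.001, -0.001, -1.0]]
ft_force: [-0.9, 1.1, -0.4]
finger_gap: 85.3
grasp_force: 0.0
```

{"name": "drive_tool", "arguments": {"increments": [{"x": 0,"y": -1,"z": 0,"ax": 0,"ay": 0,"az": -0.13,"claw": 1},{"x": 0,"y": -1,"z": 0,"ax": 0,"ay": 0,"az": -0.13,"claw": 1},{"x": 0,"y": -1,"z": 0,"ax": 0,"ay": 0,"az": -0.13,"claw": 1},{"x": 0,"y": -1,"z": 0,"ax": 0,"ay": 0,"az": -0.13,"claw": 1}]}}

```text
time: 1.7
tcp_pos: [517.2, -17.9, 230.9]
orientation: [[-0.11, 0.994, -0.001], [0.994, 0.11, 0.0], [0.0, -0.001, -1.0]]
ft_force: [1.5, 0.9, 0.1]
finger_gap: 85.3
grasp_force: 0.0
```

{"name": "drive_tool", "arguments": {"increments": [{"x": 0,"y": -1,"z": 0,"ax": 0,"ay": 0,"az": -0.127,"claw": 1},{"x": 0,"y": -1,"z": 0,"ax": 0,"ay": 0,"az": -0.127,"claw": 1},{"x": 0,"y": -1,"z": 0,"ax": 0,"ay": 0,"az": -0.127,"claw": 1},{"x": 0,"y": -1,"z": 0,"ax": 0,"ay": 0,"az": -0.127,"claw": 1}]}}

```text
time: 2.1
tcp_pos: [517.2, -218.0, 231.0]
orientation: [[0.285, 0.959, -0.0], [0.959, -0.285, 0.0], [0.0, -0.0, -1.0]]
ft_force: [1.7, 0.2, 0.2]
finger_gap: 85.5
grasp_force: 0.0
```

{"name": "drive_tool", "arguments": {"increments": [{"x": 0,"y": -0.733,"z": -0.5,"ax": 0,"ay": 0,"az": 0,"claw": 1},{"x": 0,"y": -0.733,"z": -0.5,"ax": 0,"ay": 0,"az": 0,"claw": 1},{"x": 0,"y": -0.733,"z": -0.5,"ax": 0,"ay": 0,"az": 0,"claw": 1},{"x": 0,"y": -0.733,"z": -0.5,"ax": 0,"ay": 0,"az": 0,"claw": 1},{"x": 0,"y": -0.733,"z": -0.5,"ax": 0,"ay": 0,"az": 0,"claw": 1},{"x": 0,"y": -0.733,"z": -0.5,"ax": 0,"ay": 0,"az": 0,"claw": 1}]}}

```text
time: 2.7
tcp_pos: [517.2, -362.3, 130.3]
orientation: [[0.282, 0.959, -0.001], [0.959, -0.282, 0.002], [0.001, -0.002, -1.0]]
ft_force: [0.6, 0.9, 0.2]
finger_gap: 85.0
grasp_force: 0.0
```

```bash
python3 - <<'E'
from h import *
np.set_printoptions(precision=2,suppress=True)
p,d=snap('scene','scene1'); p2,d2=snap('top','top1')
s=bot.read_state(); print(s['time'],s['tcp_pos'],s['orientation'],s['qpos'])
cv2.imwrite('pics/v1.png',np.hstack([cv2.resize(p[180:320,70:260],(400,295)),cv2.resize(p2[170:310,360:550],(400,295))]))
E
```

```text
2.8 [ 518.43 -361.93  132.22] [[ 0.28  0.96  0.  ]
 [ 0.96 -0.28 -0.  ]
 [-0.    0.   -1.  ]] [-0.69  0.28  1.5   0.    1.36 -0.41]
```

View pics/v1.png

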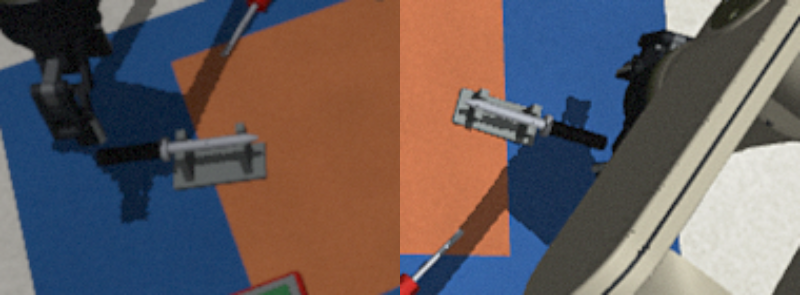

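The left (scene) view shows the open gripper above the handle at crop (130,155). The right (top) view is mostly hidden by the arm. The gripper is within tolerance, so I'll descend and grip.

{"name": "drive_tool", "arguments": {"increments": [{"x": 0,"y": 0,"z": -0.2,"ax": 0,"ay": 0,"az": 0,"claw": 1},{"x": 0,"y": 0,"z": -0.35,"ax": 0,"ay": 0,"az": 0,"claw": 1},{"x": 0,"y": 0,"z": -0.45,"ax": 0,"ay": 0,"az": 0,"claw": 1},{"x": 0,"y": 0,"z": -0.53,"ax": 0,"ay": 0,"az": 0,"claw": 1},{"x": 0,"y": 0,"z": -0.53,"ax": 0,"ay": 0,"az": 0,"claw": 1},{"x": 0,"y": 0,"z": -0.53,"ax": 0,"ay": 0,"az": 0,"claw": 1}]}}

```text
time: 3.4
tcp_pos: [518.6, -362.6, 26.5]
orientation: [[0.281, 0.96, 0.001], [0.96, -0.281, -0.001], [-0.001, 0.001, -1.0]]
ft_force: [0.3, -0.3, 0.3]
finger_gap: 85.5
grasp_force: 0.0
```

{"name": "drive_tool", "arguments": {"increments": [{"x": 0,"y": 0,"z": 0,"ax": 0,"ay": 0,"az": 0,"claw": 0},{"x": 0,"y": 0,"z": 0,"ax": 0,"ay": 0,"az": 0,"claw": 0},{"x": 0,"y": 0,"z": 0,"ax": 0,"ay": 0,"az": 0,"claw": 0},{"x": 0,"y": 0,"z": 0,"ax": 0,"ay": 0,"az": 0,"claw": 0},{"x": 0,"y": 0,"z": 0,"ax": 0,"ay": 0,"az": 0,"claw": 0},{"x": 0,"y": 0,"z": 0,"ax": 0,"ay": 0,"az": 0,"claw": 0},{"x": 0,"y": 0,"z": 0,"ax": 0,"ay": 0,"az": 0,"claw": 0},{"x": 0,"y": 0,"z": 0,"ax": 0,"ay": 0,"az": 0,"claw": 0}]}}

```text
time: 4.2
tcp_pos: [517.9, -362.8, 25.4]
orientation: [[0.281, 0.96, 0.0], [0.96, -0.281, -0.0], [-0.0, 0.0, -1.0]]
ft_force: [0.2, -1.0, 1.5]
finger_gap: 14.1
grasp_force: 58.4
```

{"name": "drive_tool", "arguments": {"increments": [{"x": 0,"y": 0,"z": 0.1,"ax": 0,"ay": 0,"az": 0,"claw": 0},{"x": 0,"y": 0,"z": 0.2,"ax": 0,"ay": 0,"az": 0,"claw": 0},{"x": 0,"y": 0,"z": 0.35,"ax": 0,"ay": 0,"az": 0,"claw": 0},{"x": 0,"y": 0,"z": 0.35,"ax": 0,"ay": 0,"az": 0,"claw": 0},{"x": 0,"y": 0,"z": 0.35,"ax": 0,"ay": 0,"az": 0,"claw": 0}]}}

```text
time: 4.7
tcp_pos: [518.2, -363.0, 95.9]
orientation: [[0.281, 0.96, 0.001], [0.96, -0.281, -0.001], [-0.001, 0.001, -1.0]]
ft_force: [-1.4, 0.7, -1.7]
finger_gap: 14.4
grasp_force: 58.9
```

{"name": "drive_tool", "arguments": {"increments": [{"x": 0.09,"y": 0.25,"z": 0,"ax": 0,"ay": 0,"az": 0.045,"claw": 0},{"x": 0.18,"y": 0.5,"z": 0,"ax": 0,"ay": 0,"az": 0.09,"claw": 0},{"x": 0.27,"y": 0.75,"z": 0,"ax": 0,"ay": 0,"az": 0.135,"claw": 0},{"x": 0.35,"y": 0.9,"z": 0,"ax": 0,"ay": 0,"az": 0.18,"claw": 0},{"x": 0.35,"y": 1,"z": -0.07,"ax": 0,"ay": 0,"az": 0.18,"claw": 0},{"x": 0.35,"y": 1,"z": -0.15,"ax": 0,"ay": 0,"az": 0.18,"claw": 0},{"x": 0.35,"y": 1,"z": -0.15,"ax": 0,"ay": 0,"az": 0.18,"claw": 0},{"x": 0.35,"y": 1,"z": -0.15,"ax": 0,"ay": 0,"az": 0.18,"claw": 0}]}}

```text
time: 5.5
tcp_pos: [586.4, -163.2, 63.6]
orientation: [[-0.276, 0.961, -0.003], [0.961, 0.276, 0.001], [0.002, -0.003, -1.0]]
ft_force: [0.2, -0.3, -0.8]
finger_gap: 13.9
grasp_force: 58.9
```

```bash
python3 - <<'E'
from h import *
np.set_printoptions(precision=2,suppress=True)
p,d=snap('scene','scene2'); p2,d2=snap('top','top2')
s=bot.read_state(); print(s['time'],s['tcp_pos'],s['orientation'])
cv2.imwrite('pics/v2.png',np.hstack([cv2.resize(p[130:280,190:350],(400,375),interpolation=cv2.INTER_CUBIC),cv2.resize(p2[170:320,230:390],(400,375),interpolation=cv2.INTER_CUBIC)]))
E
```

```text
5.6 [ 587.69 -163.97   65.47] [[-0.27  0.96  0.  ]
 [ 0.96  0.27 -0.  ]
 [-0.    0.   -1.  ]]
```

View pics/v2.png

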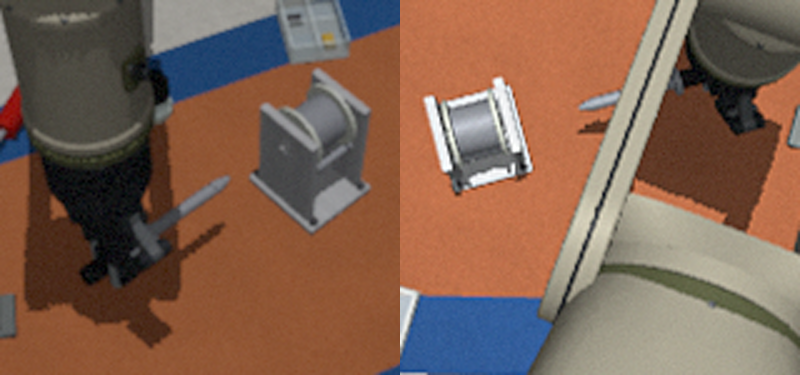

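The left view shows the held spindle with its nose at crop (228,183), about level and pointing at the entry cheek; the hole is at about (285,148). The right view shows the nose at crop (580,105), left of the arm. Next I'll measure the shaft line relative to the stand in both clouds.

```bash
cat > rel.py <<'E'
from h import *
from scipy.optimize import least_squares
np.set_printoptions(precision=2,suppress=True)
def stand(n,w):
    # cheek top points -> centre and yaw
    q=w[(w[...,2]>103)&(w[...,2]<113)&(abs(w[...,0]-537)<60)&(abs(w[...,1]-41)<60)]
    r=cv2.minAreaRect(q[:,:2].astype(np.float32)); a=r[2]
    a=a if a<45 else a-90
    return np.array(r[0]),a,r[1],np.median(q[:,2])
def shaft(n,w,tip,yaw,cam):
    # w points near expected axis: cylinder fit radius 5.5 on the 72 mm straight part
    a=np.radians(yaw); ax=np.array([np.cos(a),np.sin(a),0]); c=np.array(tip)-ax*45
    s=(w-c)@ax; perp=np.linalg.norm((w-c)-s[...,None]*ax,axis=-1)
    q=w[(abs(s)<28)&(perp<13)]
    f=lambda p:np.linalg.norm(np.cross(q-np.array([0,0,0])-(c+p[0]*np.array([-ax[1],ax[0],0])+p[1]*np.array([0,0,1])),(lambda v:v/np.linalg.norm(v))(ax+p[2]*np.array([-ax[1],ax[0],0])+p[3]*np.array([0,0,1]))),axis=-1)-5.5
    r=least_squares(f,[0,0,0,0],loss='soft_l1')
    lat=np.array([-ax[1],ax[0],0]); p=r.x
    # tip: furthest point along axis
    m=(perp<9)&(s>0)&(s<60)
    return c+p[0]*lat+p[1]*np.array([0,0,1]),yaw+np.degrees(p[2]),np.degrees(p[3]),len(q),np.sqrt(np.mean(r.fun**2)),s[m].max()-45
E
cat > r1.py <<'E'
from rel import *
import sys
tag=sys.argv[1]; tx,ty,tz=map(float,sys.argv[2:5])
for n in('scene','top'):
    w=cloud(n,np.load(f'pics/{n}{tag}.npy')); st=stand(n,cloud(n,np.load(f'pics/{n}0.npy')))
    zb={'scene':-.1,'top':2.2}[n]
    off={'scene':np.array([1.7,1.2,-.1]),'top':np.array([-1.7,-1.2,2.2])}[n]
    c,yaw,el,k,rms,te=shaft(n,w,np.array([tx,ty,tz])+off,106.1,n)
    print(n,'stand',st,'shaft mid',c,'yaw',yaw,'el',el,k,rms,'tip err',te)
    a=np.radians(st[1]); X=np.array([np.cos(a),np.sin(a)]); Y=np.array([-X[1],X[0]])
    r=c[:2]-st[0]; dy=np.array([np.cos(np.radians(yaw)),np.sin(np.radians(yaw))])
    print('   in stand: x %.2f y %.2f  z-above-bench %.2f  dz to cheek top %.2f (want -23)  tip gap to cheek %.1f'%(r@X,r@Y,c[2]-zb,c[2]-st[3],-34-(r@Y+45+te)), 'x at cheek', r@X+(-34-r@Y)*np.tan(np.radians(yaw-90-st[1]))*-1)
E
python3 - <<'E'
import numpy as np
# expected tip: TCP + 120 mm along yaw 106.1
a=np.radians(106.1);print(np.array([587.2,-163.5])+120*np.array([np.cos(a),np.sin(a)]))
E
python3 r1.py 2 554 -48 85
```

```text
[553.9222416 -48.2065015]
scene stand (array([537.85,  42.24]), 15.65688705444336, (64.40831756591797, 69.03889465332031), np.float64(106.60275520881221)) shaft mid [567.57 -90.21  82.19] yaw 106.2530725677102 el -0.303981511887521 139 1.1234941372948823 tip err 1.3052948782860554
   in stand: x -7.13 y -135.55  z-above-bench 82.29  dz to cheek top -24.41 (want -23)  tip gap to cheek 55.2 x at cheek -8.185627704454085
top stand (array([534.87,  40.29]), 16.28335952758789, (64.57565307617188, 68.05846405029297), np.float64(107.96439763935973)) shaft mid [565.57 -92.21  84.89] yaw 105.82340076159187 el 2.2143516461781405 44 1.2803152660491737 tip err -0.6051068728092588
   in stand: x -7.69 y -135.79  z-above-bench 82.69  dz to cheek top -23.08 (want -23)  tip gap to cheek 57.4 x at cheek -6.873552900085215
```

Both views agree: the axis is ~7.5 mm off along the stand's x, the gap is ~56 mm, and yaw is fine. Height by kinematics is 85. I'll correct, close up to ~11 mm, and look again.

{"name": "drive_tool", "arguments": {"increments": [{"x": 0.036,"y": 0.01,"z": 0,"ax": 0,"ay": 0,"az": 0,"claw": 0},{"x": 0.01,"y": 0.1,"z": 0,"ax": 0,"ay": 0,"az": 0,"claw": 0},{"x": -0.01,"y": 0.18,"z": 0,"ax": 0,"ay": 0,"az": 0,"claw": 0},{"x": -0.026,"y": 0.227,"z": 0,"ax": 0,"ay": 0,"az": 0,"claw": 0},{"x": -0.026,"y": 0.227,"z": 0,"ax": 0,"ay": 0,"az": 0,"claw": 0},{"x": -0.026,"y": 0.227,"z": 0,"ax": 0,"ay": 0,"az": 0,"claw": 0}]}}

```text
time: 6.2
tcp_pos: [582.6, -116.8, 65.5]
orientation: [[-0.278, 0.961, 0.0], [0.961, 0.278, -0.0], [-0.0, 0.0, -1.0]]
ft_force: [-0.8, 0.0, -1.3]
finger_gap: 14.2
grasp_force: 58.8
```

```bash
python3 - <<'E'
from h import *
p,d=snap('scene','scene3'); p2,d2=snap('top','top3')
s=bot.read_state(); print(s['time'],s['tcp_pos'])
cv2.imwrite('pics/v3.png',np.hstack([cv2.resize(p[140:240,240:350],(400,364),interpolation=cv2.INTER_CUBIC),cv2.resize(p2[170:270,230:340],(400,364),interpolation=cv2.INTER_CUBIC)]))
E
python3 r1.py 3 549 -3 85
```

```text
6.3 [ 582.77930855 -117.50476819   65.48483354]
scene stand (array([537.85,  42.24]), 15.65688705444336, (64.40831756591797, 69.03889465332031), np.float64(106.60275520881221)) shaft mid [563.57 -44.92  83.17] yaw 105.88266094288439 el 0.6278140406600409 131 1.1189139644507378 tip err 14.87150201716333
   in stand: x 1.25 y -90.87  z-above-bench 83.27  dz to cheek top -23.43 (want -23)  tip gap to cheek -3.0 x at cheek 1.021323218822807
top stand (array([534.87,  40.29]), 16.28335952758789, (64.57565307617188, 68.05846405029297), np.float64(107.96439763935973)) shaft mid [562.22 -46.73  86.69] yaw 102.27436551687332 el 1.7467068587203443 42 0.9488548075537562 tip err 0.9201843370588207
   in stand: x 1.85 y -91.20  z-above-bench 84.49  dz to cheek top -21.27 (want -23)  tip gap to cheek 11.3 x at cheek 5.8623872942166795
```

View pics/v3.png

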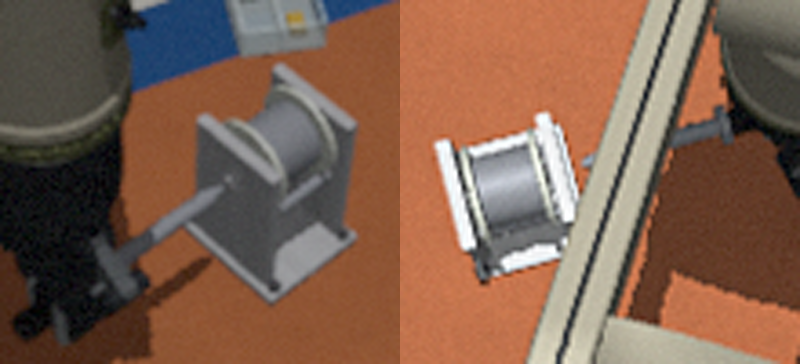

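The left view shows the nose at crop (222,188), just in front of the hole at (230,180), in line with it. The residual is about +1.3 mm in stand x. I'll correct and enter slowly, watching the force.

{"name": "drive_tool", "arguments": {"increments": [{"x": -0.006,"y": -0.002,"z": 0,"ax": 0,"ay": 0,"az": 0,"claw": 0},{"x": -0.013,"y": 0.022,"z": 0,"ax": 0,"ay": 0,"az": 0,"claw": 0},{"x": -0.02,"y": 0.046,"z": 0,"ax": 0,"ay": 0,"az": 0,"claw": 0},{"x": -0.027,"y": 0.07,"z": 0,"ax": 0,"ay": 0,"az": 0,"claw": 0},{"x": -0.034,"y": 0.094,"z": 0,"ax": 0,"ay": 0,"az": 0,"claw": 0},{"x": -0.034,"y": 0.094,"z": 0,"ax": 0,"ay": 0,"az": 0,"claw": 0},{"x": -0.034,"y": 0.094,"z": 0,"ax": 0,"ay": 0,"az": 0,"claw": 0}]}}

```text
time: 7.0
tcp_pos: [575.8, -98.2, 65.3]
orientation: [[-0.277, 0.961, 0.0], [0.961, 0.277, -0.0], [-0.0, -0.0, -1.0]]
ft_force: [1.0, -0.2, -1.4]
finger_gap: 14.0
grasp_force: 58.8
```

{"name": "drive_tool", "arguments": {"increments": [{"x": -0.005,"y": 0.019,"z": 0,"ax": 0,"ay": 0,"az": 0,"claw": 0},{"x": -0.011,"y": 0.038,"z": 0,"ax": 0,"ay": 0,"az": 0,"claw": 0},{"x": -0.011,"y": 0.038,"z": 0,"ax": 0,"ay": 0,"az": 0,"claw": 0},{"x": -0.011,"y": 0.038,"z": 0,"ax": 0,"ay": 0,"az": 0,"claw": 0}]}}

```text
time: 7.4
tcp_pos: [573.6, -90.7, 65.3]
orientation: [[-0.277, 0.961, 0.0], [0.961, 0.277, -0.0], [-0.0, 0.0, -1.0]]
ft_force: [0.1, 0.4, -0.4]
finger_gap: 14.3
grasp_force: 58.8
```

{"name": "drive_tool", "arguments": {"increments": [{"x": -0.0083,"y": 0.0288,"z": 0,"ax": 0,"ay": 0,"az": 0,"claw": 0},{"x": -0.0165,"y": 0.0577,"z": 0,"ax": 0,"ay": 0,"az": 0,"claw": 0},{"x": -0.0248,"y": 0.0865,"z": 0,"ax": 0,"ay": 0,"az": 0,"claw": 0},{"x": -0.033,"y": 0.115,"z": 0,"ax": 0,"ay": 0,"az": 0,"claw": 0},{"x": -0.041,"y": 0.144,"z": 0,"ax": 0,"ay": 0,"az": 0,"claw": 0},{"x": -0.041,"y": 0.144,"z": 0,"ax": 0,"ay": 0,"az": 0,"claw": 0},{"x": -0.041,"y": 0.144,"z": 0,"ax": 0,"ay": 0,"az": 0,"claw": 0}]}}

```text
time: 8.1
tcp_pos: [565.4, -61.9, 65.4]
orientation: [[-0.277, 0.961, 0.0], [0.961, 0.277, -0.0], [-0.0, 0.0, -1.0]]
ft_force: [0.9, -0.4, -0.8]
finger_gap: 14.1
grasp_force: 58.8
```

```bash
python3 - <<'E'
from h import *
np.set_printoptions(precision=2,suppress=True)
F=[];M=[];T=[]
for i in range(3):
    p,d=snap('scene',f'scene4'); s=bot.read_state(); F.append(s['ft_force']);M.append(s['moment']);T.append(s['tcp_pos'])
print(np.mean(F,0),np.mean(M,0),np.mean(T,0),s['time'])
E
python3 r1.py 4 527.5 72 85 | head -2
```

```text
[ 0.09  0.42 -0.99] [-0.06 -0.04 -0.  ] [565.51 -62.16  65.37] 8.25Traceback (most recent call last):
  File "r1.py", line 8, in <module>
    c,yaw,el,k,rms,te=shaft(n,w,np.array([tx,ty,tz])+off,106.1,n)
                      ~~~~~^^^^^^^^^^^^^^^^^^^^^^^^^^^^^^^^^^^^^^
  File "rel.py", line 20, in shaft
    return c+p[0]*lat+p[1]*np.array([0,0,1]),yaw+np.degrees(p[2]),np.degrees(p[3]),len(q),np.sqrt(np.mean(r.fun**2)),s[m].max()-45
                                                                                                                     ~~~~~~~~^^
    return umr_maximum(a, axis, None, out, keepdims, initial, where)
ValueError: zero-size array to reduction operation maximum which has no identity
```

{"name": "drive_tool", "arguments": {"increments": [{"x": -0.0055,"y": 0.0192,"z": 0,"ax": 0,"ay": 0,"az": 0,"claw": 0},{"x": -0.011,"y": 0.0385,"z": 0,"ax": 0,"ay": 0,"az": 0,"claw": 0},{"x": -0.0165,"y": 0.0577,"z": 0,"ax": 0,"ay": 0,"az": 0,"claw": 0},{"x": -0.022,"y": 0.077,"z": 0,"ax": 0,"ay": 0,"az": 0,"claw": 0},{"x": -0.022,"y": 0.077,"z": 0,"ax": 0,"ay": 0,"az": 0,"claw": 0}]}}

```text
time: 8.75
tcp_pos: [560.8, -46.0, 65.3]
orientation: [[-0.277, 0.961, -0.0], [0.961, 0.277, 0.0], [0.0, -0.0, -1.0]]
ft_force: [-0.2, 0.5, -0.8]
finger_gap: 14.2
grasp_force: 58.8
```

{"name": "drive_tool", "arguments": {"increments": [{"x": -0.0055,"y": 0.0192,"z": 0,"ax": 0,"ay": 0,"az": 0,"claw": 0},{"x": -0.011,"y": 0.0385,"z": 0,"ax": 0,"ay": 0,"az": 0,"claw": 0},{"x": -0.0165,"y": 0.0577,"z": 0,"ax": 0,"ay": 0,"az": 0,"claw": 0},{"x": -0.0165,"y": 0.0577,"z": 0,"ax": 0,"ay": 0,"az": 0,"claw": 0}]}}

```text
time: 9.15
tcp_pos: [557.5, -34.5, 65.2]
orientation: [[-0.277, 0.961, -0.0], [0.961, 0.277, 0.0], [0.0, -0.0, -1.0]]
ft_force: [0.0, -0.2, -0.7]
finger_gap: 14.3
grasp_force: 58.8
```

```bash
python3 - <<'E'
from h import *
np.set_printoptions(precision=2,suppress=True)
F=[];M=[];T=[]
for i in range(3):
    p,d=snap('scene',f'scene5'); s=bot.read_state(); F.append(s['ft_force']);M.append(s['moment']);T.append(s['tcp_pos'])
p2,d2=snap('top','top5')
print(np.mean(F,0),np.mean(M,0),np.mean(T,0),s['time'])
cv2.imwrite('pics/v5.png',np.hstack([cv2.resize(p[140:240,240:350],(400,364),interpolation=cv2.INTER_CUBIC),cv2.resize(p2[170:270,230:340],(400,364),interpolation=cv2.INTER_CUBIC)]))
E
```

```text
[ 0.22 -0.12 -1.  ] [-0.06 -0.04 -0.  ] [557.7  -34.98  65.31] 9.3
```

View pics/v5.png

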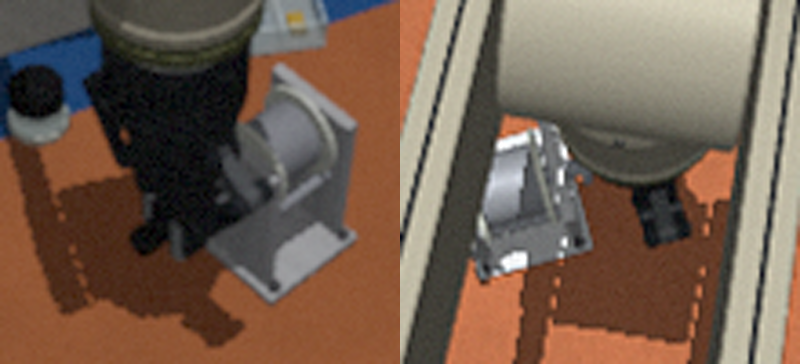

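The left view shows the spindle in the cheek with the collar still a few mm off (crop ~(232,165)). There are no side forces. Continuing in small steps to contact.

{"name": "drive_tool", "arguments": {"increments": [{"x": -0.0028,"y": 0.0096,"z": 0,"ax": 0,"ay": 0,"az": 0,"claw": 0},{"x": -0.0055,"y": 0.0192,"z": 0,"ax": 0,"ay": 0,"az": 0,"claw": 0},{"x": -0.0083,"y": 0.0288,"z": 0,"ax": 0,"ay": 0,"az": 0,"claw": 0},{"x": -0.0083,"y": 0.0288,"z": 0,"ax": 0,"ay": 0,"az": 0,"claw": 0}]}}

```text
time: 9.75
tcp_pos: [555.9, -29.0, 65.3]
orientation: [[-0.277, 0.961, -0.0], [0.961, 0.277, 0.0], [0.0, -0.0, -1.0]]
ft_force: [0.0, 0.5, 0.0]
finger_gap: 13.9
grasp_force: 58.8
```

{"name": "drive_tool", "arguments": {"increments": [{"x": -0.0028,"y": 0.0096,"z": 0,"ax": 0,"ay": 0,"az": 0,"claw": 0},{"x": -0.0028,"y": 0.0096,"z": 0,"ax": 0,"ay": 0,"az": 0,"claw": 0},{"x": -0.0028,"y": 0.0096,"z": 0,"ax": 0,"ay": 0,"az": 0,"claw": 0}]}}

```text
time: 10.05
tcp_pos: [555.5, -27.4, 65.3]
orientation: [[-0.277, 0.961, 0.0], [0.961, 0.277, -0.0], [-0.0, 0.0, -1.0]]
ft_force: [0.1, 0.2, -0.7]
finger_gap: 14.2
grasp_force: 58.8
```

{"name": "drive_tool", "arguments": {"increments": [{"x": -0.0014,"y": 0.0048,"z": 0,"ax": 0,"ay": 0,"az": 0,"claw": 0},{"x": -0.0028,"y": 0.0096,"z": 0,"ax": 0,"ay": 0,"az": 0,"claw": 0},{"x": -0.0028,"y": 0.0096,"z": 0,"ax": 0,"ay": 0,"az": 0,"claw": 0}]}}

```text
time: 10.35
tcp_pos: [555.3, -26.6, 65.4]
orientation: [[-0.276, 0.961, 0.001], [0.961, 0.276, -0.002], [-0.002, 0.0, -1.0]]
ft_force: [1.3, -5.9, -2.4]
finger_gap: 14.2
grasp_force: 58.7
```

{"name": "drive_tool", "arguments": {"increments": [{"x": -0.0014,"y": 0.0048,"z": 0,"ax": 0,"ay": 0,"az": 0,"claw": 0},{"x": -0.0028,"y": 0.0096,"z": 0,"ax": 0,"ay": 0,"az": 0,"claw": 0},{"x": -0.0028,"y": 0.0096,"z": 0,"ax": 0,"ay": 0,"az": 0,"claw": 0}]}}

```text
time: 10.65
tcp_pos: [555.3, -26.6, 65.6]
orientation: [[-0.276, 0.961, 0.002], [0.961, 0.276, -0.005], [-0.005, 0.001, -1.0]]
ft_force: [3.0, -14.1, -3.8]
finger_gap: 14.5
grasp_force: 58.6
```

Contact at the predicted home position (force -14 N along y). I'll ease down 1.5 mm to take up the clearance, then open and rise.

{"name": "drive_tool", "arguments": {"increments": [{"x": 0,"y": 0,"z": -0.004,"ax": 0,"ay": 0,"az": 0,"claw": 0},{"x": 0,"y": 0,"z": -0.0075,"ax": 0,"ay": 0,"az": 0,"claw": 0},{"x": 0,"y": 0,"z": -0.0075,"ax": 0,"ay": 0,"az": 0,"claw": 0}]}}

```text
time: 10.95
tcp_pos: [555.4, -26.6, 65.0]
orientation: [[-0.276, 0.961, 0.002], [0.961, 0.276, -0.004], [-0.005, 0.001, -1.0]]
ft_force: [-0.4, -13.3, 2.4]
finger_gap: 14.0
grasp_force: 59.4
```

{"name": "drive_tool", "arguments": {"increments": [{"x": 0,"y": 0,"z": 0,"ax": 0,"ay": 0,"az": 0,"claw": 0.3},{"x": 0,"y": 0,"z": 0,"ax": 0,"ay": 0,"az": 0,"claw": 0.5},{"x": 0,"y": 0,"z": 0,"ax": 0,"ay": 0,"az": 0,"claw": 0.8},{"x": 0,"y": 0,"z": 0,"ax": 0,"ay": 0,"az": 0,"claw": 0.8},{"x": 0,"y": 0,"z": 0,"ax": 0,"ay": 0,"az": 0,"claw": 0.8},{"x": 0,"y": 0,"z": 0,"ax": 0,"ay": 0,"az": 0,"claw": 0.8}]}}

```text
time: 11.55
tcp_pos: [554.3, -23.4, 63.7]
orientation: [[-0.277, 0.961, -0.0], [0.961, 0.277, 0.0], [0.0, -0.0, -1.0]]
ft_force: [0.5, -1.0, 0.2]
finger_gap: 68.4
grasp_force: 0.0
```

{"name": "drive_tool", "arguments": {"increments": [{"x": 0,"y": 0,"z": 0.1,"ax": 0,"ay": 0,"az": 0,"claw": 0.8},{"x": 0,"y": 0,"z": 0.3,"ax": 0,"ay": 0,"az": 0,"claw": 0.8},{"x": 0,"y": 0,"z": 0.5,"ax": 0,"ay": 0,"az": 0,"claw": 0.8},{"x": 0,"y": 0,"z": 0.75,"ax": 0,"ay": 0,"az": 0,"claw": 0.8},{"x": 0,"y": 0,"z": 0.75,"ax": 0,"ay": 0,"az": 0,"claw": 0.8},{"x": 0,"y": 0,"z": 0.75,"ax": 0,"ay": 0,"az": 0,"claw": 0.8}]}}

```text
time: 12.15
tcp_pos: [555.6, -23.7, 215.9]
orientation: [[-0.277, 0.961, 0.004], [0.961, 0.277, -0.001], [-0.002, 0.004, -1.0]]
ft_force: [0.2, -0.8, -0.5]
finger_gap: 67.8
grasp_force: 0.0
```

```bash
python3 - <<'E'
from h import *
np.set_printoptions(precision=2,suppress=True)
p,d=snap('scene',f'scene6'); s=bot.read_state(); print(s['time'],s['tcp_pos'],s['ft_force'],s['finger_gap'],s['qpos'])
w=cloud('scene',d)
# roller from the first (unoccluded) pictures
for n,(a,b,c,e) in (('top',(105,210,165,275)),('scene',(380,100,430,168))):
    w0=cloud(n,np.load(f'pics/{n}0.npy'))[b:e,a:c].reshape(-1,3); g=cv2.imread(f'pics/{n}0.png')[b:e,a:c].max(2).ravel()
    q=w0[(g<60)&(w0[:,2]>95)]; r=cv2.minAreaRect(q[:,:2].astype(np.float32)); print(n,'roller',len(q),q.mean(0),q.min(0),q.max(0),r)
    q=w0[(g>=90)&(w0[:,2]>75)&(w0[:,2]<108)]; u,sv,vt=np.linalg.svd(q-q.mean(0),full_matrices=False); print('bar',len(q),q.mean(0),vt[0])
cv2.imwrite('pics/v6.png',np.hstack([cv2.resize(p[140:240,240:350],(400,364),interpolation=cv2.INTER_CUBIC),cv2.resize(p[90:190,350:460],(400,364),interpolation=cv2.INTER_CUBIC)]))
E
```

```text
12.2 [554.46 -23.54 213.8 ] [-0.03  0.06 -0.75] 67.8641056694283 [-0.13  0.02  1.64  0.    1.48 -0.42]
top roller 84 [456.13 331.63 109.69] [445.6  321.7   96.29] [512.06 342.72 115.5 ] ((478.4418029785156, 324.7077941894531), (17.75752067565918, 65.13666534423828), 69.63765716552734)
bar 168 [490.52 318.98  94.83] [-0.93  0.31  0.21]
scene roller 54 [459.06 332.18 106.26] [444.45 325.37  96.86] [468.81 341.07 112.98] ((457.24810791015625, 335.35626220703125), (17.45928192138672, 19.563785552978516), 58.608760833740234)
bar 83 [491.24 322.75  93.55] [ 0.9  -0.33 -0.3 ]
```

View pics/v6.png

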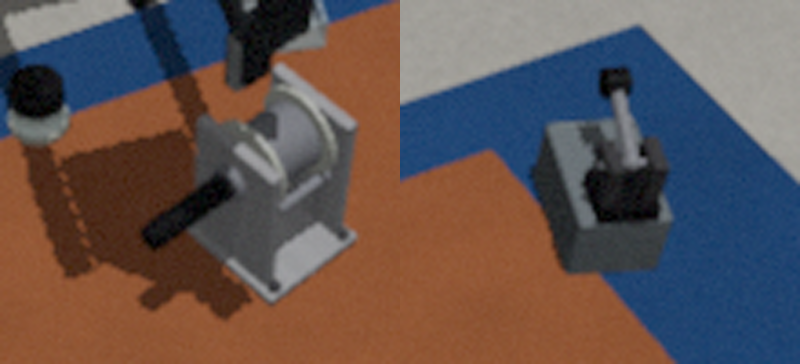

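The left view shows the spindle home with its collar against the cheek (crop (232,182)), the handle free and about level. The right view shows the lever up with the roller at crop (615,80). The roller measures about (456.5,333); I'll go over it with shut fingers.

{"name": "drive_tool", "arguments": {"increments": [{"x": -0.25,"y": 0.9,"z": 0,"ax": 0,"ay": 0,"az": 0,"claw": 0},{"x": -0.25,"y": 0.9,"z": 0,"ax": 0,"ay": 0,"az": 0,"claw": 0},{"x": -0.25,"y": 0.9,"z": 0,"ax": 0,"ay": 0,"az": 0,"claw": 0},{"x": -0.25,"y": 0.9,"z": 0,"ax": 0,"ay": 0,"az": 0,"claw": 0},{"x": -0.25,"y": 0.9,"z": 0,"ax": 0,"ay": 0,"az": 0,"claw": 0}]}}

```text
time: 12.7
tcp_pos: [501.7, 160.2, 211.4]
orientation: [[-0.281, 0.96, -0.004], [0.96, 0.281, 0.001], [0.002, -0.004, -1.0]]
ft_force: [0.3, -1.1, -0.5]
finger_gap: 0.3
grasp_force: 0.0
```

{"name": "drive_tool", "arguments": {"increments": [{"x": -0.25,"y": 0.888,"z": 0,"ax": 0,"ay": 0,"az": 0,"claw": 0},{"x": -0.25,"y": 0.888,"z": 0,"ax": 0,"ay": 0,"az": 0,"claw": 0},{"x": -0.25,"y": 0.888,"z": 0,"ax": 0,"ay": 0,"az": 0,"claw": 0},{"x": -0.25,"y": 0.888,"z": 0,"ax": 0,"ay": 0,"az": 0,"claw": 0},{"x": -0.25,"y": 0.888,"z": -0.2,"ax": 0,"ay": 0,"az": 0,"claw": 0},{"x": -0.25,"y": 0.888,"z": -0.37,"ax": 0,"ay": 0,"az": 0,"claw": 0},{"x": -0.25,"y": 0.888,"z": -0.37,"ax": 0,"ay": 0,"az": 0,"claw": 0},{"x": -0.25,"y": 0.888,"z": -0.37,"ax": 0,"ay": 0,"az": 0,"claw": 0}]}}

```text
time: 13.5
tcp_pos: [453.6, 332.9, 138.4]
orientation: [[-0.276, 0.961, -0.003], [0.961, 0.276, -0.002], [-0.001, -0.004, -1.0]]
ft_force: [0.3, 0.3, 0.7]
finger_gap: 0.2
grasp_force: 0.0
```

```bash
python3 - <<'E'
from h import *
np.set_printoptions(precision=2,suppress=True)
p,d=snap('scene',f'scene7'); p2,d2=snap('top','top7'); s=bot.read_state(); print(s['time'],s['tcp_pos'],s['ft_force'],s['finger_gap'])
X=s['tcp_pos']; print('tcp px',proj('scene',X),'roller top px',proj('scene',[456.5,333,112]))
cv2.imwrite('pics/v7.png',np.hstack([cv2.resize(p[70:180,340:460],(400,367),interpolation=cv2.INTER_CUBIC),cv2.resize(p2[170:300,80:220],(400,367),interpolation=cv2.INTER_CUBIC)]))
E
```

```text
13.6 [455.53 334.02 141.53] [ 0.26 -0.41  0.03] 0.25773066442450415
tcp px (np.float64(411.93634615957967), np.float64(99.03294935450748)) roller top px (np.float64(408.93842296436026), np.float64(109.30342935923186))
```

View pics/v7.png

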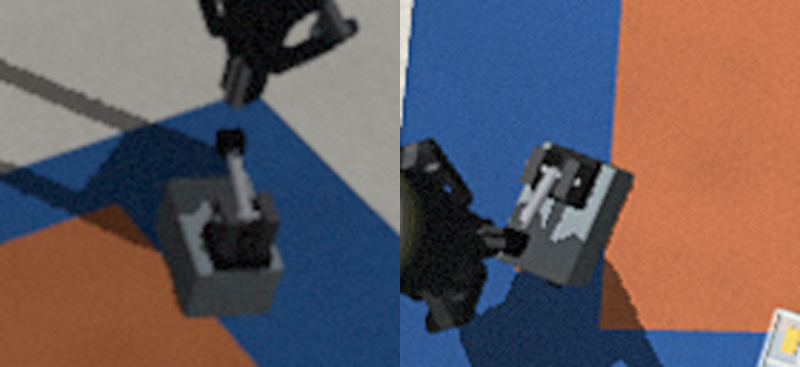

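The left view shows the shut fingers directly above the roller at crop (232,140); the top view agrees once parallax is allowed for. Pressing down.

{"name": "drive_tool", "arguments": {"increments": [{"x": 0.005,"y": 0,"z": -0.08,"ax": 0,"ay": 0,"az": 0,"claw": 0},{"x": 0.005,"y": 0,"z": -0.13,"ax": 0,"ay": 0,"az": 0,"claw": 0},{"x": 0.005,"y": 0,"z": -0.16,"ax": 0,"ay": 0,"az": 0,"claw": 0},{"x": 0.005,"y": 0,"z": -0.18,"ax": 0,"ay": 0,"az": 0,"claw": 0},{"x": 0.005,"y": 0,"z": -0.2,"ax": 0,"ay": 0,"az": 0,"claw": 0},{"x": 0.005,"y": 0,"z": -0.2,"ax": 0,"ay": 0,"az": 0,"claw": 0}]}}

```text
time: 14.2
tcp_pos: [455.3, 334.0, 99.4]
orientation: [[-0.277, 0.961, -0.0], [0.961, 0.277, -0.0], [-0.0, -0.0, -1.0]]
ft_force: [-0.9, -0.1, 2.2]
finger_gap: -0.3
grasp_force: 0.9
```

{"name": "drive_tool", "arguments": {"increments": [{"x": 0,"y": 0,"z": -0.02,"ax": 0,"ay": 0,"az": 0,"claw": 0},{"x": 0,"y": 0,"z": -0.04,"ax": 0,"ay": 0,"az": 0,"claw": 0},{"x": 0,"y": 0,"z": -0.06,"ax": 0,"ay": 0,"az": 0,"claw": 0},{"x": 0,"y": 0,"z": -0.075,"ax": 0,"ay": 0,"az": 0,"claw": 0},{"x": 0,"y": 0,"z": -0.075,"ax": 0,"ay": 0,"az": 0,"claw": 0},{"x": 0,"y": 0,"z": -0.075,"ax": 0,"ay": 0,"az": 0,"claw": 0}]}}

```text
time: 14.8
tcp_pos: [455.4, 334.1, 84.8]
orientation: [[-0.277, 0.961, -0.0], [0.961, 0.277, 0.0], [0.0, -0.0, -1.0]]
ft_force: [-1.8, 2.1, 3.1]
finger_gap: 0.0
grasp_force: 1.4
```

```bash
python3 - <<'E'
from h import *
np.set_printoptions(precision=2,suppress=True)
F=[];T=[]
for i in range(3):
    p,d=snap('scene','scene8'); s=bot.read_state(); F.append(s['ft_force']);T.append(s['tcp_pos'])
p2,d2=snap('top','top8')
print(s['time'],np.mean(F,0),np.mean(T,0))
cv2.imwrite('pics/v8.png',np.hstack([cv2.resize(p[70:180,340:460],(400,367),interpolation=cv2.INTER_CUBIC),cv2.resize(p2[170:300,80:220],(400,367),interpolation=cv2.INTER_CUBIC)]))
E
```

```text
14.95 [-0.84  1.43  2.73] [455.37 334.06  84.91]
```

View pics/v8.png

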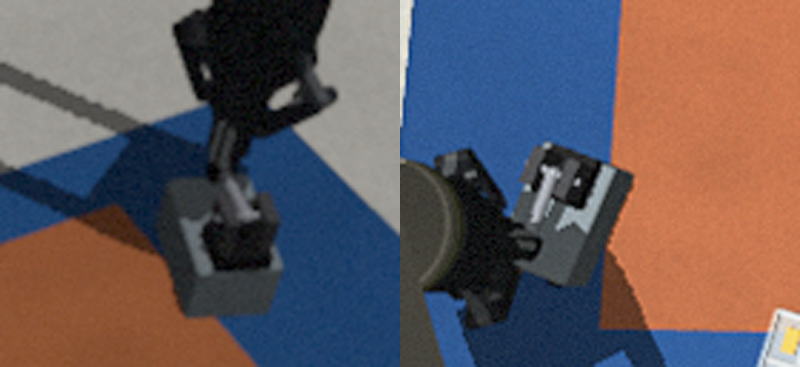

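The roller is held down ~27 mm (left view, crop (215,170)) with a spring force of ~2.7 N, well past the 18 mm click. Releasing and backing off.

{"name": "drive_tool", "arguments": {"increments": [{"x": 0,"y": 0,"z": 0.08,"ax": 0,"ay": 0,"az": 0,"claw": 0},{"x": 0,"y": 0,"z": 0.16,"ax": 0,"ay": 0,"az": 0,"claw": 0},{"x": 0,"y": 0,"z": 0.35,"ax": 0,"ay": 0,"az": 0,"claw": 0},{"x": 0,"y": 0,"z": 0.6,"ax": 0,"ay": 0,"az": 0,"claw": 0},{"x": 0,"y": 0,"z": 0.8,"ax": 0,"ay": 0,"az": 0,"claw": 0},{"x": -0.2,"y": 0.4,"z": 0.8,"ax": 0,"ay": 0,"az": 0,"claw": 0},{"x": -0.2,"y": 0.6,"z": 0.8,"ax": 0,"ay": 0,"az": 0,"claw": 0},{"x": -0.2,"y": 0.6,"z": 0.8,"ax": 0,"ay": 0,"az": 0,"claw": 0},{"x": -0.2,"y": 0.6,"z": 0.8,"ax": 0,"ay": 0,"az": 0,"claw": 0}]}}

```text
time: 15.9
tcp_pos: [413.9, 457.1, 246.3]
orientation: [[-0.28, 0.96, 0.001], [0.96, 0.28, 0.002], [0.001, 0.001, -1.0]]
ft_force: [0.2, -0.7, 0.2]
finger_gap: -0.0
grasp_force: 0.0
```

```bash
python3 - <<'E'
from h import *
np.set_printoptions(precision=2,suppress=True)
p,d=snap('scene','scene9'); p2,d2=snap('top','top9'); s=bot.read_state(); print(s['time'],s['tcp_pos'],s['ft_force'])
w=cloud('scene',d)[100:168,380:430].reshape(-1,3); g=p[100:168,380:430].max(2).ravel(); q=w[(g<60)&(w[:,2]>95)]; print('roller',len(q),q.mean(0))
cv2.imwrite('pics/v9.png',np.hstack([cv2.resize(p[80:230,240:460],(400,273),interpolation=cv2.INTER_CUBIC),cv2.resize(p2[170:320,200:420],(400,273),interpolation=cv2.INTER_CUBIC)]))
E
```

```text
16.0 [415.28 454.26 245.89] [-0.01 -0.38  0.8 ]
roller 58 [459.93 332.77 106.6 ]
```

View pics/v9.png

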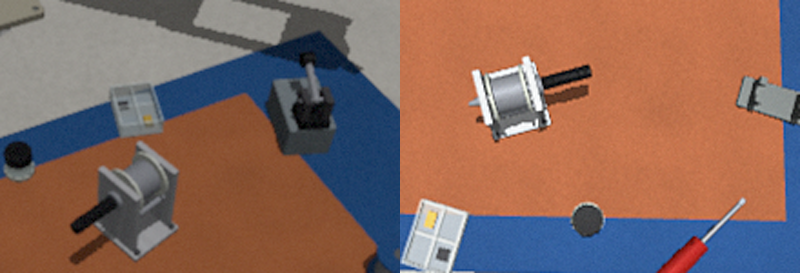

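The spindle runs through both cheeks (nose out at right-view (472,104)), and the roller is back up at its first reading. One quick number for collar seating before I hand in.

```bash
python3 - <<'E'
from rel import *
for n in('scene','top'):
    w=cloud(n,np.load(f'pics/{n}9.npy')); c,_,_,_=stand(n,cloud(n,np.load(f'pics/{n}0.npy')))
    a=np.radians(16); X=np.array([np.cos(a),np.sin(a)]); Y=np.array([-X[1],X[0]])
    r=w[...,:2]-c; s=r@Y; m=(abs(r@X)<8)&(w[...,2]>72)&(w[...,2]<105)&(abs(s)>37)&(abs(s)<140)
    print(n,'handle end',s[m].min(),'(want -100) tip',s[m].max(),'(want 50)')
E
```

```text
scene handle end -100.71267339823211 (want -100) tip -37.82670627014624 (want 50)
top handle end -99.76116330471095 (want -100) tip 49.31850226046642 (want 50)
```

```bash
python3 -c "
from bench import bot
print(bot.close_job())"
```

```text
the job is handed in; nothing more can be done
None
```

The spindle is home through both cheeks and the reel with its collar on the entry cheek, the lever was pressed about 27 mm (click at 18) and sprang back, and the job was handed in at about 16 s; the judge's verdict was not shown.

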